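# Stow the red meter probe through the sprung dust flap

### The job

Take the red meter probe handle out of its clip and push it, foot first, down through the sprung dust flap of the grey well until it stands upright on the well's floor, then let go so that the flap is left leaning against it. Leave the black probe standing in its own clip.

Things in the scene. Friction and masses are not known exactly. Their poses are not given: they have to be found in the camera images.
- red_probe: Red plastic meter probe handle: round rod, diameter 18 mm, 140 mm long, about 45 g, upright in a fixed steel spring clip. Origin: centre of its flat foot, 4 mm above the ledge; z up along the rod. The clip is 43 mm tall with 24 mm between its jaws, so the rod is loose and lifts straight out. Nothing else stands within 55 mm of the rod.
- black_probe: Bystander: a probe handle of the same size in black plastic, upright in a clip of the same kind, its top 144 mm above the ledge (carry the red one over it). Which clip place is red and which black varies. Origin: centre of its foot.
- well_mouth (a point): Aim point for the probe's axis, level with the top (80 mm above the ledge) of the fixed grey well: box 62 x 54 mm outside (x, y), 52 x 44 inside, floor 74 mm below this point. From here the inner wall in -x is 18 mm away, side walls 22, flap hinge (brass barrel along y) 34 in +x. x points away from the robot, turned up to 0.6 rad; z up. On release the flap presses the probe to the -x wall.
- flap (a joint): Angle of the well's pale aluminium dust flap, rad: 0 shut and level, grows as its free (-x) edge swings down inside, limit 1.5. Plate 48 x 41 x 4 mm, top 1 mm below the rim. Its spring (0.03 N m shut, plus 0.04 N m per rad) always closes it: the probe's weight does not open it, a push of 1.5 to 4 N does. About 0.7 to 1.1 with the probe in place.
Not all that is in view belongs to the job. Several things have the shape of the red_probe; the one meant has the colours described above. Of the things that look like the part that bears well_mouth, take the one that is nearest to the robot's base at the start.

How it is judged:
By the outcome, as a careful person would: the job done as asked, in the order asked, and still so for the second after the job is handed in, with the robot touching nothing.
It also fails if it takes over 43 s, if anything falls off the work surface, if the arm or the gripper's body presses on something with over 40 N, if the wrist force passes 120 N, or if a joint passes its speed limit or range.

### The arm

A 7-joint arm with a two-finger parallel gripper is mounted at the origin on the work surface. World frame = base frame: x ahead of the robot, y to its left, z up, the work surface at z = 0. Lengths are in mm, angles in rad, forces in N, time in s.
With the tool pointing down it reaches from about 350 to 900 mm from the base axis. Payload 8.1 kg.
Tool frame: the origin (TCP) lies midway between the tips of the shut fingers; the grasp point (between the pads) lies behind it (grip_point_offset is the z of the grasp point in the tool frame, in mm); z points along the fingers, y is the direction in which the jaws open and shut (so a half turn about z gives the same grasp; the last joint's range is limited). The gripper opens to 85 mm and grips with 20 to 120 N. Pads are 22 mm wide; open, the fingers measure 114 mm over their backs; the gripper's body (76 mm by 85 mm) begins 54 mm behind the grasp point. The pads swing forward as they close: fully open they stand 13 mm farther back than shut.
Start: joints at [-1.243, 0.434, 0.025, 1.573, -0.012, 1.134, -0.075], TCP at [261.026, 567.897, 231.323] pointing down, gripper open.
Joint ranges: [-2.62, 2.62], [-0.44, 2.09], [-1.27, 1.32], [0.08, 2.57], [-1.32, 4.46], [0.12, 2], [-2.74, 2.74]. Speed limits (rad/s): [2.22, 2.22, 3.01, 3.01, 3.14, 3.14, 3.14].

### API

Orientations are given as a rotation vector (axis times angle).
In Python, from station import * gives the robot as it stands.
- The arm moves only by the tool servo_tool, never from a script. Its argument "series" is a list of rows, each a list of 3 entries, a list of its own where there are three numbers: the opening, from 0 (shut) to 1 (fully open), then the shift along the world's x, y, z in mm, then the turn, a rotation vector about the world's x, y, z in rad. A call has 1 to 12 rows; each row is the pose to reach, as a shift and turn from the pose commanded when the call began; what a row does not reach only later rows make up. A row lasts 1/10 s, in which the tool goes at most 50 mm and 8.59 degrees, less where a joint would pass 70% of its speed; a pose out of reach is approached as far as the arm can. A call with a gripper value outside its range is refused whole. The fingers move at their own pace and stop on an object; the grip force is fixed at half the most. Time passes only in rows, so rows that repeat a pose let the fingers close. It gives the time, the measured TCP pose, the force and the opening at its end, in the units of the state.
- sense(): the state, without advancing time (a new reading comes with each control period).
- read_camera(name): name is "scene" or "side" or "wrist"; returns a dict with "img" (480x640x3 uint8, red, green, blue), "z_map" (480x640 float32, mm along the optical axis (not along the pixel's ray), 0 where there is no reading), "fx", "fy", "cx", "cy" (pixels), "eye" and "attitude" of the camera in the world; the wrist camera has in their place "tool_from_camera" (4x4, takes a point from camera to tool coordinates, whose origin is the TCP and whose axes are the flange's). Camera axes: x right, y down, z forward; pixel columns grow to the right and rows downward; lengths in mm; the calibration is good to about 2 mm. A picture is of the moment at which its call begins: read the wrist's pose just before it.
- close_job(): hands the job in, once; it reports no verdict.
Trained networks look in a picture, given as the dict that the camera call returned (one of the last four; its "shot" number tells which), for a name from the list of things; names that differ only in an ending like _2 or _b are one class to them, and where a whole thing is asked for, a point or a joint stands for the part that bears it (a point fixed in the world has none). Each returns a list of dicts, best first, with "confidence" (0 to 1); they miss things now and then, are a little off and sometimes report something else, mostly with a low value. They report only what shows in the picture. A call takes as long as a camera call. They do not tell look-alikes from the thing itself.
- find_in(picture, target): "point" ([x, y, z] in mm, in the coordinates of the camera as it stood for that picture, good to about 4 mm: the middle of the surface that is visible of it).
- silhouettes(picture, target): "mask" (480x640 bool, what is visible of it).
The state is a dict: "clock": time; "qpos": joint angles; "qd": joint speeds; "tau": joint torques, N m; "ee_pos": TCP position; "tool_rot": TCP orientation; "force": force on the tool from outside, world axes, zero at the start; "wrist_torque": the same for the moment, N m; "finger_gap": finger opening in mm.
Only numpy, scipy, OpenCV 4.12 (cv2) and the standard library are available. Lean on these libraries where they do the work, as an engineer would, in place of code of your own. Each camera call takes 0.05 s, during which the arm holds its last target.

## Working session

There is one attempt and no reset: what is moved stays moved. The work goes in short steps, Python scripts to look and compute and a tool call to move; the robot and the scene stay as the last step left them, time stands still between calls to the robot, and variables do not carry over. Pictures are saved under pics/ and viewed, and the job is handed in when it is done.

Besides the shell and the picture viewer there is one more tool, called after "Call:" by a JSON object that holds its "name" and its "arguments", one argument or row to a line. servo_tool: Moves the arm, as the interface text tells. Its arguments: {"type":"object","properties":{"series":{"type":"array","items":{"type":"array"}}},"required":["series"]}

```bash
ls; mkdir -p pics
cat > h.py <<'E'
from station import *
import numpy as np, cv2, pickle
from scipy.spatial.transform import Rotation as R
def save(n,im,s=1):
    im=cv2.cvtColor(im,cv2.COLOR_RGB2BGR)
    if s!=1: im=cv2.resize(im,None,fx=s,fy=s,interpolation=cv2.INTER_CUBIC)
    cv2.imwrite('pics/'+n+'.png',im)
def rot(a):
    a=np.array(a,float)
    return a if a.shape==(3,3) else R.from_rotvec(a).as_matrix()
def c2w(p,P,st=None):
    P=np.atleast_2d(P)
    if 'eye' in p: return P@rot(p['attitude']).T+np.array(p['eye'])
    T=np.array(p['tool_from_camera']); Q=P@T[:3,:3].T+T[:3,3]
    return Q@rot(st['tool_rot']).T+np.array(st['ee_pos'])
def back(p,u,v,z):
    return np.stack([(u-p['cx'])*z/p['fx'],(v-p['cy'])*z/p['fy'],z],-1)
E
python3 - <<'E'
from h import *
s=sense(); print(s)
for c in ['scene','side','wrist']:
    s=sense();p=read_camera(c); save(c+'0',p['img']); pickle.dump((p,s),open(c+'0.pkl','wb'))
    print(c,{k:p[k] for k in p if k not in('img','z_map')})
    for t in ['red_probe','black_probe','well_mouth']:
        for f in find_in(p,t): print(t,round(f['confidence'],2),np.round(c2w(p,f['point'],s)[0]), np.round([f['point'][0]/f['point'][2]*p['fx']+p['cx'],f['point'][1]/f['point'][2]*p['fy']+p['cy']]))
E
```

```text
pics
{'clock': 0.0, 'qpos': array([-1.24264116,  0.43523159,  0.02497815,  1.57408178, -0.01158429,
        1.13401166, -0.0751052 ]), 'qd': array([ 0.00068566,  0.00132781,  0.00169731, -0.00188379,  0.00074468,
        0.00016524,  0.00114345]), 'tau': array([-2.83478257e-04, -6.70475364e+01,  1.02540180e+00, -3.16231120e+01,
        1.55515806e-02,  1.20765684e-02, -3.75201660e-05]), 'ee_pos': array([260.82237568, 567.42345515, 230.52662175]), 'tool_rot': array([-6.71482548e-01, -3.06880648e+00,  2.47750768e-03]), 'force': array([-0.63713976, -0.11464645,  0.12070421]), 'wrist_torque': array([ 0.02135513,  0.01586656, -0.00325508]), 'finger_gap': 85.35125905005792}
scene {'fx': 525.8017122773941, 'fy': 525.8017122773941, 'cx': 318.7185895692179, 'cy': 238.6036102080196, 'eye': array([1113.49457421, -253.73405509,  802.18925201]), 'attitude': array([-2.05686055, -1.42034874,  0.52381872]), 'shot': 1}
red_probe 0.76 [ 509. -229.   90.] [206. 257.]
red_probe 0.76 [ 499. -285.   85.] [173. 264.]
black_probe 0.94 [567. -45.  93.] [317. 252.]
well_mouth 0.58 [569. 206.  56.] [440. 229.]
[... 296 characters left out ...]
0.7 [ 491. -296.   83.] [313. 381.]
red_probe 0.64 [ 503. -231.  123.] [320. 304.]
black_probe 0.73 [561. -56.  94.] [349. 231.]
well_mouth 0.95 [466.  66.  47.] [279. 215.]
well_mouth 0.74 [555. 187.  50.] [325. 178.]
wrist {'fx': 371.0890772163669, 'fy': 371.0890772163669, 'cx': 321.29363133472737, 'cy': 238.06621691202227, 'tool_from_camera': array([[ 9.17523265e-05, -9.46045153e-01, -3.24034814e-01,
         8.31612726e+01],
       [ 9.99999348e-01,  4.55727331e-04, -1.04737624e-03,
        -1.21315529e+00],
       [ 1.13853674e-03, -3.24034506e-01,  9.46044577e-01,
        -1.41943627e+02],
       [ 0.00000000e+00,  0.00000000e+00,  0.00000000e+00,
         1.00000000e+00]]), 'shot': 3}
```

View pics/scene0.png

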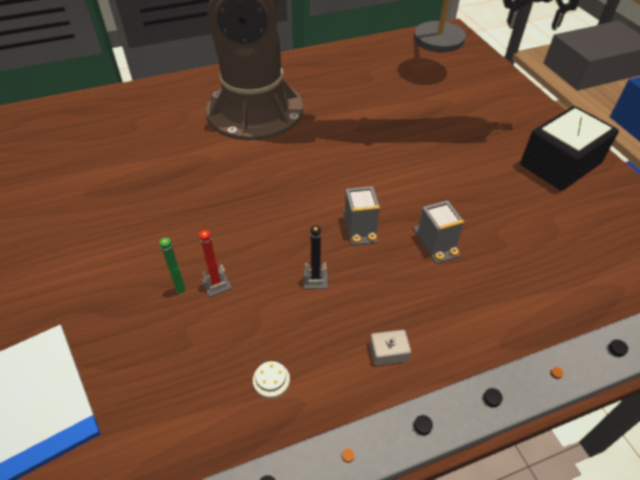

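View pics/side0.png

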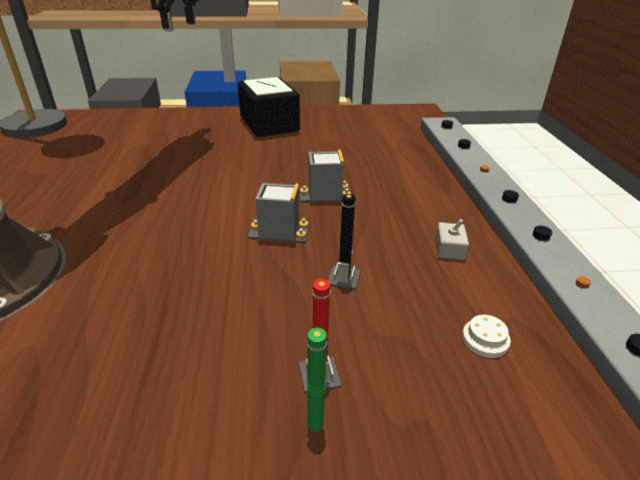

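```bash
python3 -c "
import station; print(dir(station)); print(getattr(station,'grip_point_offset',None))"
```

```text
['MotionError', '__builtins__', '__cached__', '__doc__', '__file__', '__loader__', '__name__', '__package__', '__spec__', 'close_job', 'find_in', 'grip_point_offset', 'read_camera', 'sense', 'silhouettes']
-18.700000000000003
```

Run:
```python
from h import *
for c in ['scene','side']:
    p,s=pickle.load(open(c+'0.pkl','rb'))
    v,u=np.mgrid[:480,:640]; W=c2w(p,back(p,u,v,p['z_map']).reshape(-1,3)).reshape(480,640,3); ok=p['z_map']>0
    im=p['img'].astype(int)
    r=(im[...,0]>100)&(im[...,1]<45)&(im[...,2]<45)&ok
    reg=(W[...,0]>420)&(W[...,0]<620)
    def st(n,m):
        Q=W[m]
        if len(Q)==0: print(c,n,'none');return
        print(c,n,len(Q),np.round(np.median(Q,0),1),np.round(np.percentile(Q,2,axis=0)),np.round(np.percentile(Q,98,axis=0)))
    redbox=(abs(W[...,0]-507)<30)&(abs(W[...,1]+232)<30)&(W[...,2]>10)
    rr=redbox&(im[...,0]>2.5*im[...,1]+10)
    st('red',rr)
    for z in (60,80,100,120,135,142): st('red z%d'%z, rr&(abs(W[...,2]-z)<6))
    bb=(abs(W[...,0]-565)<30)&(abs(W[...,1]+50)<30)&(W[...,2]>60); st('black',bb)
    st('blacktop',bb&(W[...,2]>135))
    wb=(abs(W[...,0]-475)<60)&(abs(W[...,1]-72)<60)&(W[...,2]>72); st('welltop',wb)
    wh=wb&(im.min(-1)>150); st('flap',wh)
    for m,n in((wb,'top'),(wh,'flap')):
        Q=W[m][:,:2].astype(np.float32); print(n,cv2.minAreaRect(Q))
    br=wb&(im[...,0]>im[...,2]+60); st('brass',br)
    tb=(abs(W[...,0]-500)<100)&(abs(W[...,1]+130)<40); st('table',tb)
    x0,x1,y0,y1=(330,400,170,260) if c=='scene' else (240,320,170,250)
    save('crop_well_'+c,p['img'][y0:y1,x0:x1],7)
    x0,x1,y0,y1=(150,240,225,305) if c=='scene' else (270,370,270,440)
    save('crop_red_'+c,p['img'][y0:y1,x0:x1],3.5)
```

```text
scene red 437 [ 510.6 -222.3   88.6] [ 498. -229.   20.] [ 514. -214.  146.]
scene red z60 35 [ 510.3 -222.    59.4] [ 507. -229.   55.] [ 513. -214.   66.]
scene red z80 44 [ 511.2 -221.9   79.3] [ 507. -230.   74.] [ 513. -214.   86.]
scene red z100 41 [ 510.6 -222.6   99.9] [ 508. -229.   95.] [ 513. -215.  106.]
scene red z120 42 [ 510.9 -221.8  120.3] [ 507. -229.  115.] [ 514. -215.  125.]
scene red z135 12 [ 510.9 -222.6  138. ] [ 508. -226.  130.] [ 513. -217.  141.]
scene red z142 74 [ 507.8 -222.2  144.1] [ 496. -230.  137.] [ 513. -214.  147.]
scene black 400 [564.5 -47.2 111. ] [553. -53.  63.] [568. -37. 146.]
scene blacktop 104 [562.1 -46.2 144. ] [551. -53. 135.] [568. -37. 147.]
scene welltop 730 [465.9  87.4  80.1] [432.  58.  73.] [497. 116.  86.]
scene flap 330 [462.5  88.3  79.9] [441.  69.  77.] [484. 109.  83.]
top ((463.6750793457031, 88.32923889160156), (54.683738708496094, 68.0134048461914), 78.3704605102539)
flap ((465.1765441894531, 89.04338073730469), (42.863853454589844, 49.066444396972656), 78.19815826416016)
scene brass 103 [491.8  84.1  84.9] [480.  60
[... 603 characters left out ...]
-228.6  143.3] [ 497. -233.  137.] [ 513. -217.  145.]
side black 703 [558.7 -53.1 107.4] [551. -56.  62.] [568. -44. 144.]
side blacktop 133 [559.3 -51.3 142.4] [551. -56. 135.] [568. -39. 145.]
side welltop 772 [464.5  80.7  78.6] [433.  56.  73.] [497. 115.  85.]
side flap 371 [463.9  86.6  78.6] [434.  64.  77.] [488. 112.  80.]
top ((464.8919372558594, 86.86405944824219), (58.25161361694336, 62.341121673583984), 78.11615753173828)
flap ((461.07769775390625, 87.47396087646484), (48.31417465209961, 54.4047737121582), 77.92768859863281)
side brass 67 [492.1  81.8  83.8] [486.  57.  79.] [499. 106.  85.]
side table 5399 [ 4.860e+02 -1.327e+02 -3.000e-01] [ 403. -168.   -2.] [596. -92.   1.]
```

View pics/crop_red_scene.png

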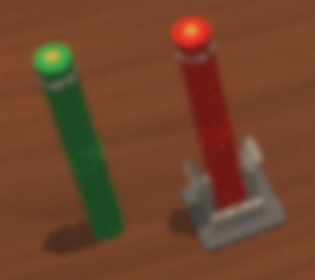

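View pics/crop_well_scene.png

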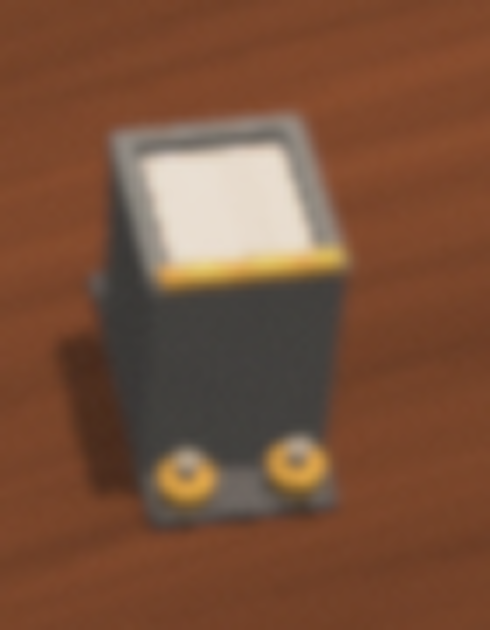

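Call:
{"name": "servo_tool", "arguments": {
  "series": [
    [0.55, [195, -479, 30], [0, 0, 0.225]],
    [0.55, [195, -479, 30], [0, 0, 0.225]],
    [0.55, [195, -479, 30], [0, 0, 0.225]],
    [0.55, [195, -479, 30], [0, 0, 0.225]],
    [0.55, [195, -479, 30], [0, 0, 0.225]],
    [0.55, [195, -479, 30], [0, 0, 0.225]],
    [0.55, [195, -479, 30], [0, 0, 0.225]],
    [0.55, [195, -479, 30], [0, 0, 0.225]],
    [0.55, [195, -479, 30], [0, 0, 0.225]],
    [0.55, [195, -479, 30], [0, 0, 0.225]],
    [0.55, [195, -479, 30], [0, 0, 0.225]],
    [0.55, [195, -479, 30], [0, 0, 0.225]]
  ]
}}

```text
clock: 1.8
ee_pos: [457.1, 85.5, 261.8]
tool_rot: [0.332, 3.123, -0.001]
force: [0.4, 0.2, -0.4]
finger_gap: 47.5
```

Call:
{"name": "servo_tool", "arguments": {
  "series": [
    [0.55, [0, 0, 0], [0, 0, 0]],
    [0.55, [0, 0, 0], [0, 0, 0]],
    [0.55, [0, 0, 0], [0, 0, 0]],
    [0.55, [0, 0, 0], [0, 0, 0]]
  ]
}}

```text
clock: 2.2
ee_pos: [455.7, 89.8, 261.2]
tool_rot: [-0.32, -3.125, -0.0]
force: [-0.2, -0.2, 0.7]
finger_gap: 47.0
```

```bash
cat > w.py <<'E'
from h import *
import sys
s=sense();p=read_camera('wrist'); n=sys.argv[1]; save(n,p['img']); pickle.dump((p,s),open(n+'.pkl','wb'))
v,u=np.mgrid[:480,:640]; W=c2w(p,back(p,u,v,p['z_map']).reshape(-1,3),s).reshape(480,640,3); ok=p['z_map']>0
im=p['img'].astype(int)
print(s['ee_pos'],s['tool_rot'],s['force'])
E
cat > w1.py <<'E'
from w import *
wb=ok&(abs(W[...,0]-465)<55)&(abs(W[...,1]-88)<50)&(W[...,2]>72)&(W[...,2]<95)
print('top',cv2.minAreaRect(W[wb][:,:2].astype(np.float32)),np.median(W[wb],0), np.percentile(W[wb],[2,98],axis=0))
wh=wb&(im.min(-1)>150); print('flap',cv2.minAreaRect(W[wh][:,:2].astype(np.float32)),np.median(W[wh],0))
br=wb&(im[...,0]>im[...,2]+60); print('brass',np.mean(W[br],0), np.percentile(W[br],[2,98],axis=0))
E
python3 w1.py wr1
```

```text
[455.72811748  89.81295515 261.24370406] [-3.19946836e-01 -3.12505403e+00 -8.46348399e-05] [-0.21056734 -0.17929416  0.69855833]
top ((464.056640625, 87.15800476074219), (54.113319396972656, 62.91179275512695), 78.17449188232422) [464.19573248  86.89874962  78.82723121] [[431.78992222  59.37242255  75.69493613]
 [494.57414355 115.21526271  84.54480466]]
flap ((463.03680419921875, 87.41783142089844), (53.762672424316406, 60.44808578491211), 77.88872528076172) [461.22779983  89.307977    78.65436602]
brass [490.66561666  81.59351173  83.25653775] [[483.91952449  57.00917212  79.47194844]
 [497.78126798 105.97040897  85.33325121]]
```

View pics/wr1.png

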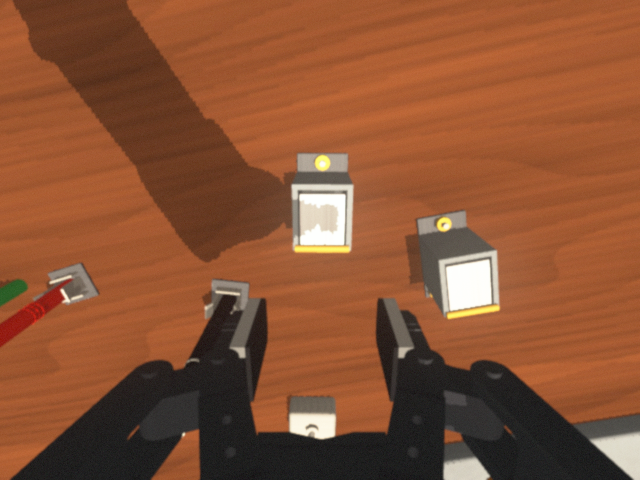

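Call:
{"name": "servo_tool", "arguments": {
  "series": [
    [0.55, [49, -311, 0], [0, 0, 0]],
    [0.55, [49, -311, 0], [0, 0, 0]],
    [0.55, [49, -311, 0], [0, 0, 0]],
    [0.55, [49, -311, 0], [0, 0, 0]],
    [0.55, [49, -311, 0], [0, 0, 0]],
    [0.55, [49, -311, 0], [0, 0, 0]],
    [0.55, [49, -311, 0], [0, 0, 0]],
    [0.55, [49, -311, -50], [0, 0, 0]],
    [0.55, [49, -311, -50], [0, 0, 0]],
    [0.55, [49, -311, -50], [0, 0, 0]],
    [0.55, [49, -311, -50], [0, 0, 0]],
    [0.55, [49, -311, -50], [0, 0, 0]]
  ]
}}

```text
clock: 3.45
ee_pos: [506.1, -221.9, 213.1]
tool_rot: [0.321, 3.122, -0.0]
force: [0.7, 0.1, 0.5]
finger_gap: 46.9
```

```bash
cat > w2.py <<'E'
from w import *
r=ok&(abs(W[...,0]-505)<30)&(abs(W[...,1]+222)<30)&(W[...,2]>50)&(im[...,0]>2*im[...,1]+10)
print(r.sum())
t=r&(W[...,2]>138); print('top',t.sum(),np.median(W[t],0),np.percentile(W[t],[3,97],axis=0))
for z in (70,90,110,130):
    q=r&(abs(W[...,2]-z)<6)
    if q.sum(): print(z,q.sum(),np.percentile(W[q],[3,50,97],axis=0).round(1).tolist())
for f in find_in(p,'red_probe'): print(f['confidence'],c2w(p,f['point'],s))
E
python3 w2.py wr2
```

```text
[ 506.12322935 -221.90939304  213.13810921] [ 3.20918308e-01  3.12236356e+00 -3.13072739e-04] [0.71990023 0.14811001 0.47715961]
1278
top 594 [ 503.01097279 -223.54470755  143.26792754] [[ 496.33734908 -231.83004338  139.55845235]
 [ 511.7506569  -215.9750235   144.66020271]]
70 82 [[495.6, -231.2, 64.4], [497.0, -222.4, 70.3], [501.7, -215.4, 75.7]]
90 93 [[495.7, -230.6, 84.6], [497.3, -222.4, 90.1], [502.8, -215.5, 95.5]]
110 122 [[495.9, -231.3, 104.5], [497.1, -222.3, 110.0], [502.7, -215.6, 115.7]]
130 55 [[495.8, -229.8, 124.2], [496.8, -222.3, 127.0], [500.2, -216.4, 135.8]]
0.76 [[ 491.52748857 -285.99407314  116.40737705]]
0.74 [[ 498.98106055 -221.35053147  124.6884872 ]]
```

View pics/wr2.png

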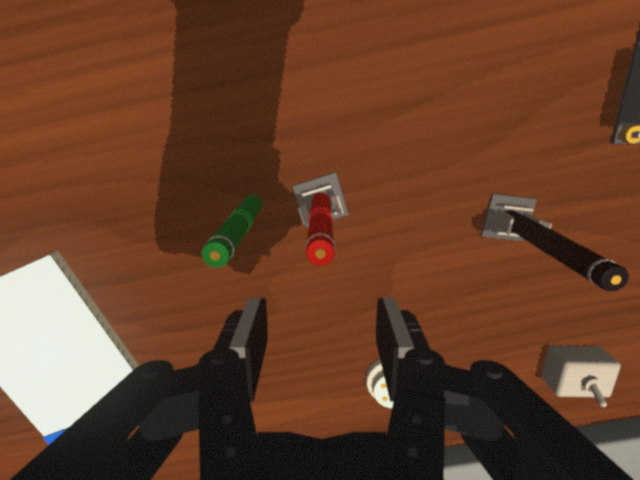

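Call:
{"name": "servo_tool", "arguments": {
  "series": [
    [0.55, [0, -1, -45], [0, 0, 0]],
    [0.55, [0, -1, -90], [0, 0, 0]],
    [0.55, [0, -1, -118], [0, 0, 0]],
    [0.55, [0, -1, -118], [0, 0, 0]],
    [0.55, [0, -1, -118], [0, 0, 0]],
    [0.55, [0, -1, -118], [0, 0, 0]],
    [0, [0, -1, -118], [0, 0, 0]],
    [0, [0, -1, -118], [0, 0, 0]],
    [0, [0, -1, -118], [0, 0, 0]],
    [0, [0, -1, -118], [0, 0, 0]],
    [0, [0, -1, -118], [0, 0, 0]],
    [0, [0, -1, -118], [0, 0, 0]]
  ]
}}

```text
clock: 4.75
ee_pos: [506.0, -223.3, 94.7]
tool_rot: [0.322, 3.122, -0.0]
force: [-0.8, 1.0, 6.9]
finger_gap: 16.6
```

Call:
{"name": "servo_tool", "arguments": {
  "series": [
    [0, [0, 0, 15], [0, 0, 0]],
    [0, [0, 0, 45], [0, 0, 0]],
    [0, [0, 0, 90], [0, 0, 0]],
    [0, [0, 0, 135], [0, 0, 0]],
    [0, [0, 0, 180], [0, 0, 0]],
    [0, [0, 0, 180], [0, 0, 0]],
    [0, [0, 0, 180], [0, 0, 0]],
    [0, [0, 0, 180], [0, 0, 0]]
  ]
}}

```text
clock: 5.55
ee_pos: [504.4, -222.7, 272.5]
tool_rot: [-0.322, -3.124, -0.001]
force: [-0.9, -0.1, -1.1]
finger_gap: 16.7
```

```bash
cat > s1.py <<'E'
from h import *
import sys
st=sense(); e=st['ee_pos']; print(e,st['tool_rot'],st['force'],st['finger_gap'])
for c in ['scene','side']:
    p=read_camera(c); save(sys.argv[1]+c,p['img'])
    v,u=np.mgrid[:480,:640]; W=c2w(p,back(p,u,v,p['z_map']).reshape(-1,3)).reshape(480,640,3); ok=p['z_map']>0
    im=p['img'].astype(int)
    r=ok&(abs(W[...,0]-e[0])<40)&(abs(W[...,1]-e[1])<40)&(im[...,0]>2.2*im[...,1]+10)&(im[...,1]<60)&(im[...,2]<60)&(W[...,2]>e[2]-120)&(W[...,2]<e[2]+80)
    Q=W[r]; print(c,len(Q),'zr',np.percentile(Q[:,2],[1,99]))
    for z in np.arange(-100,60,20)+e[2]:
        q=Q[abs(Q[:,2]-z)<8]
        if len(q)>4: print(round(z-e[2]),len(q),np.percentile(q[:,:2],[5,50,95],axis=0).round(1).tolist())
E
python3 s1.py lift
```

```text
[ 504.44540618 -222.69037029  272.53436462] [-3.22432079e-01 -3.12376244e+00 -8.65565875e-04] [-0.85431905 -0.06416979 -1.08026241] 16.69774861267428
scene 802 zr [186.35506928 324.11657881]
-80 78 [[504.7, -229.8], [509.0, -222.5], [511.1, -214.5]]
-60 86 [[504.8, -229.9], [509.3, -222.9], [511.3, -214.7]]
-40 93 [[503.4, -230.0], [508.7, -222.4], [511.6, -214.0]]
-20 105 [[503.9, -230.1], [509.0, -222.1], [511.3, -213.9]]
0 88 [[503.9, -230.1], [509.7, -223.4], [512.0, -216.6]]
20 92 [[506.1, -230.1], [509.6, -223.9], [512.4, -217.0]]
40 71 [[503.8, -230.8], [509.7, -223.9], [512.2, -216.1]]
side 1485 zr [183.68117064 268.24265977]
-80 238 [[495.1, -232.2], [502.2, -230.5], [510.4, -225.8]]
-60 259 [[495.6, -232.4], [502.0, -230.7], [510.6, -226.4]]
-40 282 [[495.0, -232.4], [502.5, -230.6], [510.3, -225.9]]
-20 316 [[494.8, -232.7], [502.2, -230.8], [510.5, -226.0]]
0 64 [[496.0, -232.9], [502.6, -231.3], [508.9, -227.9]]
40 10 [[496.7, -231.6], [500.6, -230.9], [504.6, -229.2]]
```

View pics/liftside.png

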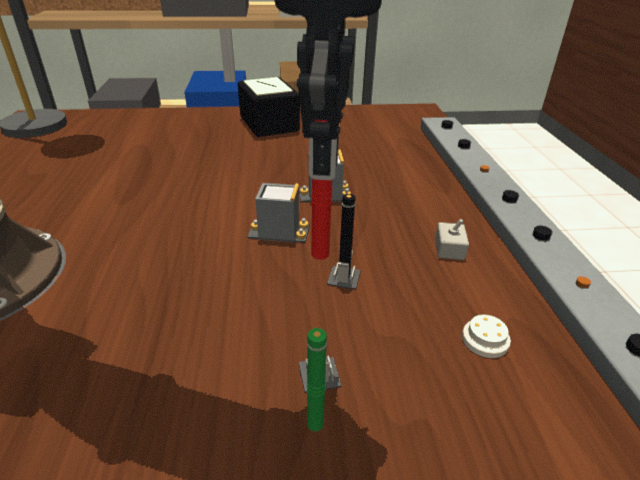

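Call:
{"name": "servo_tool", "arguments": {
  "series": [
    [0, [-47, 312, 0], [0, 0, 0]],
    [0, [-47, 312, 0], [0, 0, 0]],
    [0, [-47, 312, 0], [0, 0, 0]],
    [0, [-47, 312, 0], [0, 0, 0]],
    [0, [-47, 312, 0], [0, 0, 0]],
    [0, [-47, 312, 0], [0, 0, 0]],
    [0, [-47, 312, 0], [0, 0, 0]],
    [0, [-47, 312, 0], [0, 0, 0]],
    [0, [-47, 312, -40], [0, 0, 0]],
    [0, [-47, 312, -70], [0, 0, 0]],
    [0, [-47, 312, -70], [0, 0, 0]],
    [0, [-47, 312, -70], [0, 0, 0]]
  ]
}}

```text
clock: 6.85
ee_pos: [458.0, 87.7, 203.4]
tool_rot: [-0.325, -3.123, 0.002]
force: [0.2, -0.5, -0.7]
finger_gap: 16.5
```

Call:
{"name": "servo_tool", "arguments": {
  "series": [
    [0, [0, 0, 0], [0, 0, 0]],
    [0, [0, 0, 0], [0, 0, 0]]
  ]
}}

```text
clock: 7.05
ee_pos: [459.0, 88.8, 204.7]
tool_rot: [0.323, 3.123, 0.002]
force: [-0.3, -0.4, -1.1]
finger_gap: 16.3
```

```bash
python3 s1.py ov; python3 w1.py wr3
```

```text
[459.00885367  88.81573625 204.68809522] [3.23466068e-01 3.12270793e+00 1.65838176e-03] [-0.26101334 -0.42374004 -1.07407516] 16.336654447884612
scene 529 zr [119.09516893 256.01979492]
-80 50 [[458.9, 81.1], [463.1, 85.7], [465.2, 93.6]]
-60 58 [[456.2, 81.0], [463.0, 85.4], [466.2, 94.4]]
-40 63 [[457.7, 81.2], [463.0, 85.9], [465.7, 94.7]]
-20 68 [[456.5, 80.6], [463.5, 85.7], [465.8, 94.3]]
0 61 [[461.0, 82.0], [463.5, 87.7], [465.8, 96.5]]
20 56 [[460.8, 82.6], [463.7, 88.6], [465.8, 96.0]]
40 47 [[457.1, 81.8], [463.3, 87.1], [466.2, 99.5]]
side 607 zr [115.6478912  252.84727286]
-80 104 [[449.9, 78.5], [457.8, 81.1], [465.6, 86.4]]
-60 110 [[450.6, 78.6], [458.4, 80.9], [466.2, 84.9]]
-40 108 [[450.3, 78.4], [457.8, 80.8], [465.6, 85.9]]
-20 121 [[449.9, 78.1], [458.5, 80.6], [466.2, 85.4]]
0 32 [[451.2, 77.9], [457.9, 80.9], [466.0, 85.1]]
[458.64874579  88.95736219 204.30528255] [3.22808977e-01 3.12333700e+00 1.37626748e-03] [-0.1608501   1.34120374 -1.62095325]
top ((463.7152099609375, 87.28624725341797), (54.124813079833984, 62.40052795410156), 77.96172332763672) [456.9989813   91.30183823  78.79227377] [[431.1052133   59.15649414  74.29970996]
 [494.17008271 116.03582222  84.26522313]]
flap ((463.2252197265625, 87.43626403808594), (53.610774993896484, 61.04554748535156), 78.05985260009766) [454.75906339  94.90377983  78.66388847]
brass [489.62682875  82.33967397  83.09990989] [[462.02571882  57.05969529  78.76612967]
 [498.22451699 106.46141386  85.42813824]]
```

View pics/wr3.png

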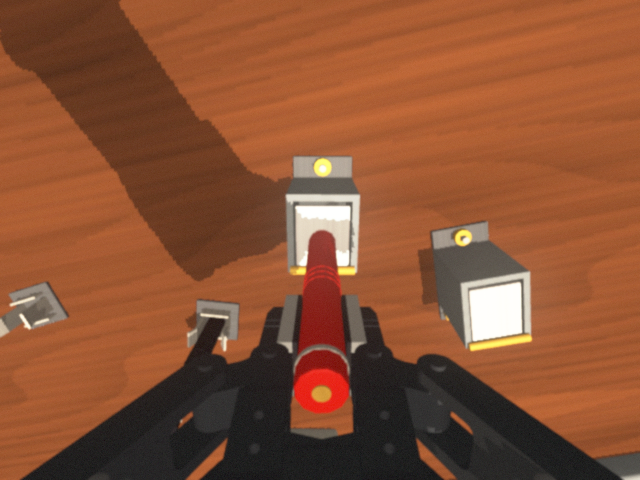

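View pics/ovscene.png

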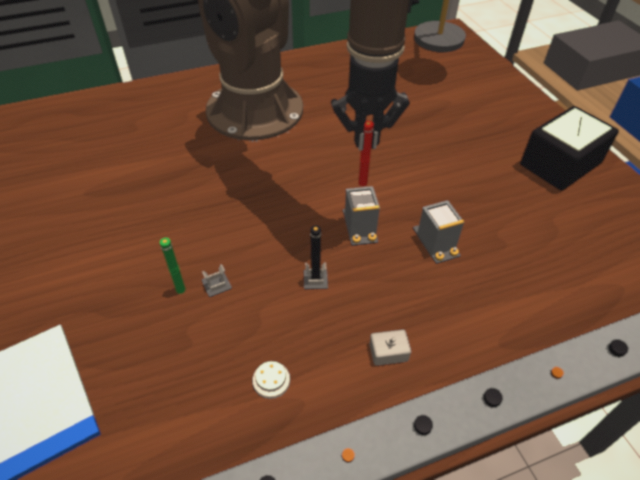

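Call:
{"name": "servo_tool", "arguments": {
  "series": [
    [0, [-2, 0, -15], [0, 0, 0]],
    [0, [-2, 0, -25], [0, 0, 0]],
    [0, [-2, 0, -35], [0, 0, 0]],
    [0, [-2, 0, -45], [0, 0, 0]],
    [0, [-2, 0, -55], [0, 0, 0]],
    [0, [-2, 0, -65], [0, 0, 0]],
    [0, [-2, 0, -75], [0, 0, 0]],
    [0, [-2, 0, -85], [0, 0, 0]],
    [0, [-2, 0, -93], [0, 0, 0]],
    [0, [-2, 0, -100], [0, 0, 0]],
    [0, [-2, 0, -100], [0, 0, 0]],
    [0, [-2, 0, -100], [0, 0, 0]]
  ]
}}

```text
clock: 8.4
ee_pos: [454.9, 88.7, 102.8]
tool_rot: [-0.322, -3.123, 0.001]
force: [-3.5, 0.3, -2.7]
finger_gap: 16.7
```

```bash
python3 s1.py in
```

```text
[454.94469726  88.73946324 102.843977  ] [-3.22472830e-01 -3.12278298e+00  1.11565621e-03] [-3.46032822  0.27051038 -2.73430349] 16.705271684711523
scene 287 zr [ 58.31301398 157.68411973]
-40 38 [[453.2, 81.0], [458.4, 85.4], [460.0, 93.8]]
-20 52 [[454.0, 79.9], [459.3, 85.3], [461.3, 94.7]]
0 37 [[456.9, 82.0], [459.6, 88.2], [461.8, 94.6]]
20 41 [[457.4, 83.2], [460.1, 88.7], [461.5, 96.5]]
40 31 [[453.2, 82.1], [459.6, 88.3], [462.4, 98.3]]
side 136 zr [73.52145814 97.20021396]
-20 90 [[446.1, 77.6], [453.9, 80.8], [461.6, 85.3]]
0 15 [[448.4, 78.2], [453.2, 79.5], [460.1, 82.6]]
```

View pics/inside.png

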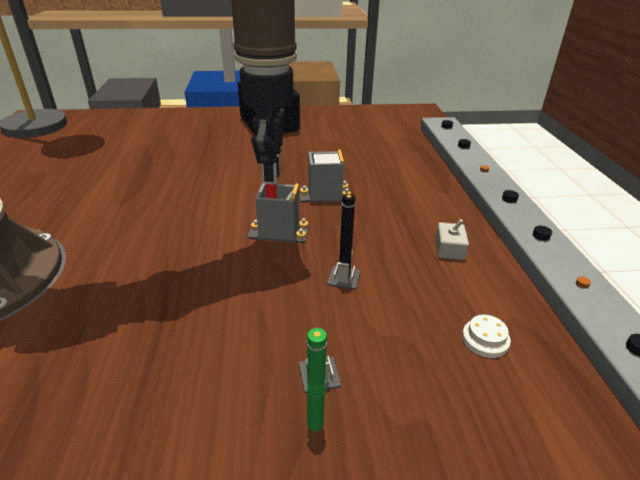

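Call:
{"name": "servo_tool", "arguments": {
  "series": [
    [0, [0, 0, -3], [0, 0, 0]],
    [0, [0, 0, -5], [0, 0, 0]],
    [0, [0, 0, -6], [0, 0, 0]],
    [0, [0, 0, -6], [0, 0, 0]],
    [0, [0, 0, -6], [0, 0, 0]]
  ]
}}

```text
clock: 9.0
ee_pos: [456.2, 89.0, 97.4]
tool_rot: [0.323, 3.125, 0.0]
force: [-1.8, 1.0, 0.3]
finger_gap: 16.2
```

Call:
{"name": "servo_tool", "arguments": {
  "series": [
    [0, [0, 0, -1], [0, 0, 0]],
    [0, [0, 0, -2], [0, 0, 0]],
    [0, [0, 0, -2], [0, 0, 0]],
    [0, [0, 0, -2], [0, 0, 0]]
  ]
}}

```text
clock: 9.4
ee_pos: [456.4, 89.0, 95.7]
tool_rot: [0.323, 3.124, 0.001]
force: [-1.8, 0.0, 5.8]
finger_gap: 16.6
```

Call:
{"name": "servo_tool", "arguments": {
  "series": [
    [0, [0, 0, -1], [0, 0, 0]],
    [0, [0, 0, -1], [0, 0, 0]],
    [0, [0, 0, -1], [0, 0, 0]]
  ]
}}

```text
clock: 9.7
ee_pos: [456.9, 89.0, 95.6]
tool_rot: [0.323, 3.123, 0.002]
force: [-5.1, -0.4, 19.8]
finger_gap: 16.7
```

Call:
{"name": "servo_tool", "arguments": {
  "series": [
    [0, [0, 0, 1], [0, 0, 0]],
    [0, [-2, 0.4, 1], [0, 0, 0]],
    [0, [-4, 0.8, 1], [0, 0, 0]],
    [0, [-5, 1, 1], [0, 0, 0]],
    [0, [-5, 1, 1], [0, 0, 0]],
    [0, [-5, 1, 1], [0, 0, 0]]
  ]
}}

```text
clock: 10.3
ee_pos: [451.9, 90.0, 95.7]
tool_rot: [0.323, 3.123, 0.001]
force: [1.6, -1.2, 5.5]
finger_gap: 16.5
```

Call:
{"name": "servo_tool", "arguments": {
  "series": [
    [0, [-1, 0.2, 0], [0, 0, 0]],
    [0, [-1, 0.2, 0], [0, 0, 0]],
    [0, [-2, 0.4, 0], [0, 0, 0]],
    [0, [-2, 0.4, 0], [0, 0, 0]],
    [0, [-2, 0.4, 0], [0, 0, 0]]
  ]
}}

```text
clock: 10.8
ee_pos: [450.0, 90.5, 95.7]
tool_rot: [0.323, 3.123, 0.001]
force: [2.7, -0.4, 5.6]
finger_gap: 16.5
```

```bash
python3 s1.py wall
```

```text
[449.9607241   90.45038104  95.67816488] [3.22708588e-01 3.12308941e+00 9.35866063e-04] [ 2.71440794 -0.41191266  5.62041942] 16.531409536420362
scene 267 zr [ 55.87666254 147.38747558]
-40 25 [[451.1, 82.7], [455.0, 86.9], [456.6, 95.7]]
-20 55 [[449.8, 82.4], [454.5, 87.6], [457.2, 97.3]]
0 42 [[451.5, 83.6], [454.8, 89.4], [456.9, 96.4]]
20 46 [[451.8, 84.6], [455.1, 89.4], [456.9, 98.2]]
40 34 [[446.5, 83.7], [454.2, 89.6], [456.9, 101.8]]
side 107 zr [72.43795707 90.60073425]
-20 66 [[441.0, 79.5], [449.2, 82.1], [457.2, 87.0]]
0 18 [[444.5, 79.6], [450.4, 81.7], [456.3, 84.2]]
```

Call:
{"name": "servo_tool", "arguments": {
  "series": [
    [0, [-1, 0.2, 0], [0, 0, 0]],
    [0, [-1.5, 0.3, 0], [0, 0, 0]],
    [0, [-1.5, 0.3, 0], [0, 0, 0]],
    [0, [-1.5, 0.3, 0], [0, 0, 0]]
  ]
}}

```text
clock: 11.3
ee_pos: [448.5, 90.8, 95.7]
tool_rot: [0.323, 3.123, 0.001]
force: [1.7, -0.9, 5.5]
finger_gap: 16.8
```

Call:
{"name": "servo_tool", "arguments": {
  "series": [
    [0, [-1, 0.2, 0], [0, 0, 0]],
    [0, [-1.5, 0.3, 0], [0, 0, 0]],
    [0, [-1.5, 0.3, 0], [0, 0, 0]],
    [0, [-1.5, 0.3, 0], [0, 0, 0]]
  ]
}}

```text
clock: 11.7
ee_pos: [447.6, 90.9, 95.7]
tool_rot: [0.323, 3.122, 0.001]
force: [4.4, -0.1, 2.3]
finger_gap: 16.7
```

Call:
{"name": "servo_tool", "arguments": {
  "series": [
    [0, [0.5, 0, 0], [0, 0, 0]],
    [0.25, [0.5, 0, 0], [0, 0, 0]],
    [0.35, [0.5, 0, 0], [0, 0, 0]],
    [0.5, [0.5, 0, 0], [0, 0, 0]],
    [0.5, [0.5, 0, 0], [0, 0, 0]],
    [0.5, [0.5, 0, 0], [0, 0, 0]],
    [0.5, [0.5, 0, 0], [0, 0, 0]]
  ]
}}

```text
clock: 12.4
ee_pos: [446.4, 90.9, 95.2]
tool_rot: [-0.323, -3.125, 0.0]
force: [0.5, 0.3, -1.0]
finger_gap: 42.7
```

```bash
python3 s1.py rel
```

```text
[446.36031904  90.88568586  95.23762257] [-3.22810794e-01 -3.12464941e+00  9.30448315e-05] [ 0.45768553  0.26655292 -1.03296694] 42.71136996317586
scene 302 zr [ 51.92374741 147.61752913]
-40 33 [[446.2, 83.4], [452.2, 87.5], [455.1, 94.9]]
-20 41 [[447.6, 82.7], [452.9, 87.6], [454.7, 95.2]]
0 43 [[446.8, 83.4], [452.4, 87.4], [455.1, 94.4]]
20 53 [[446.3, 83.0], [451.9, 88.1], [455.3, 98.0]]
40 36 [[446.2, 83.0], [452.3, 88.2], [454.3, 95.6]]
side 144 zr [ 72.1895331  152.92146219]
-20 62 [[439.3, 80.2], [448.2, 82.9], [455.6, 86.9]]
0 17 [[452.9, 82.3], [454.5, 84.5], [455.0, 85.6]]
20 20 [[453.8, 83.6], [455.4, 85.4], [456.0, 91.0]]
40 12 [[446.9, 62.5], [454.9, 85.9], [456.5, 97.8]]
```

View pics/relside.png

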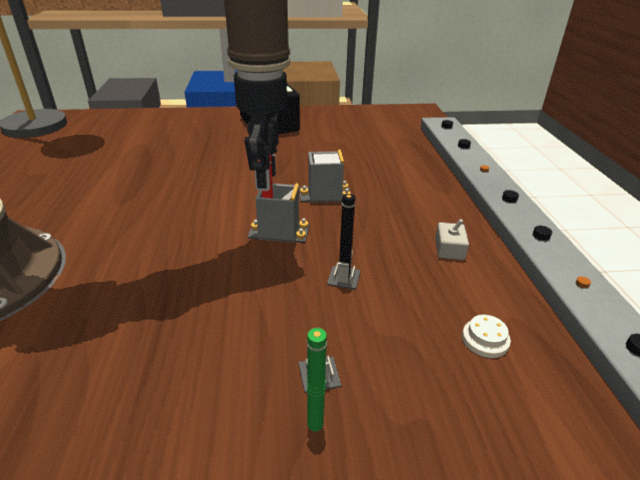

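View pics/relscene.png

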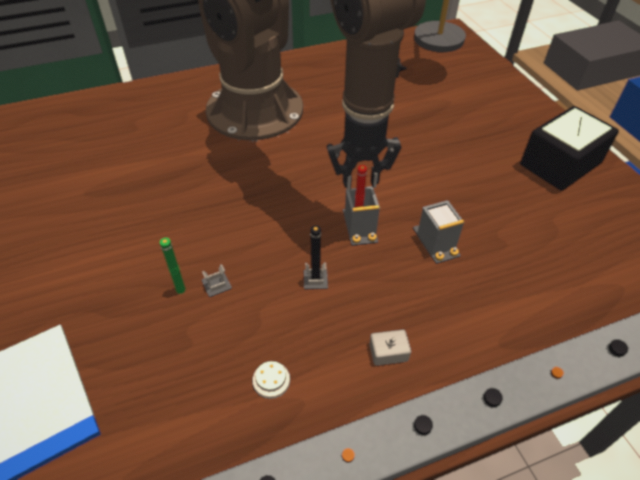

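Call:
{"name": "servo_tool", "arguments": {
  "series": [
    [0.5, [0, 0, 10], [0, 0, 0]],
    [0.5, [0, 0, 25], [0, 0, 0]],
    [0.5, [0, 0, 50], [0, 0, 0]],
    [0.5, [0, 0, 85], [0, 0, 0]],
    [0.5, [0, 0, 125], [0, 0, 0]],
    [0.5, [0, 0, 155], [0, 0, 0]],
    [0.5, [0, 0, 155], [0, 0, 0]],
    [0.5, [0, 0, 155], [0, 0, 0]]
  ]
}}

```text
clock: 13.3
ee_pos: [446.7, 91.0, 251.3]
tool_rot: [0.323, 3.123, 0.002]
force: [-0.6, -0.2, -0.8]
finger_gap: 42.4
```

Run:
```python
from h import *
for c in ['scene','side','wrist']:
    s=sense();p=read_camera(c); save('fin'+c,p['img'])
    v,u=np.mgrid[:480,:640]; W=c2w(p,back(p,u,v,p['z_map']).reshape(-1,3),s).reshape(480,640,3); ok=p['z_map']>0
    im=p['img'].astype(int)
    r=ok&(abs(W[...,0]-448)<40)&(abs(W[...,1]-89)<40)&(im[...,0]>2.2*im[...,1]+10)&(im[...,1]<60)&(W[...,2]<160)
    Q=W[r]; print(c,len(Q),'zr',np.percentile(Q[:,2],[1,99]))
    for z in (70,90,110,130):
        q=Q[abs(Q[:,2]-z)<8]
        if len(q)>4: print(z,len(q),np.percentile(q[:,:2],[5,50,95],axis=0).round(1).tolist())
    fl=ok&(abs(W[...,0]-465)<30)&(abs(W[...,1]-87)<22)&(W[...,2]<76)&(W[...,2]>8)&(im.min(-1)>110)
    print('flap',fl.sum(), np.percentile(W[fl],[5,50,95],axis=0).round(1).tolist() if fl.sum() else '')
    if c=='scene': save('fincrop',p['img'][150:260,320:420],6)
print(sense()['clock'])
```

```text
scene 301 zr [ 52.30527851 147.39020103]
70 46 [[448.2, 83.0], [452.7, 87.5], [455.5, 96.3]]
90 41 [[448.0, 83.4], [452.0, 87.8], [455.2, 94.1]]
110 51 [[447.5, 83.1], [452.6, 88.1], [455.0, 97.7]]
130 36 [[446.6, 82.7], [452.3, 87.7], [454.2, 94.8]]
flap 0 
side 438 zr [ 73.35444747 144.99626141]
70 29 [[439.7, 80.8], [449.0, 82.7], [455.5, 86.5]]
90 91 [[439.9, 80.1], [446.7, 82.6], [454.4, 86.0]]
110 96 [[439.6, 80.6], [447.5, 82.6], [455.4, 87.2]]
130 78 [[439.1, 80.3], [446.9, 82.7], [454.7, 88.7]]
flap 51 [[474.5, 77.5, 60.3], [481.6, 94.1, 69.0], [487.5, 106.4, 74.9]]
wrist 304 zr [ 78.34978214 143.27380665]
90 83 [[438.2, 83.8], [439.2, 91.1], [442.4, 97.2]]
110 95 [[438.1, 84.4], [439.0, 91.1], [441.9, 96.9]]
130 26 [[438.1, 85.1], [438.7, 91.1], [441.1, 96.0]]
flap 1066 [[456.0, 66.9, 45.9], [475.1, 91.0, 64.1], [488.1, 105.1, 75.4]]
13.45
```

View pics/fincrop.png

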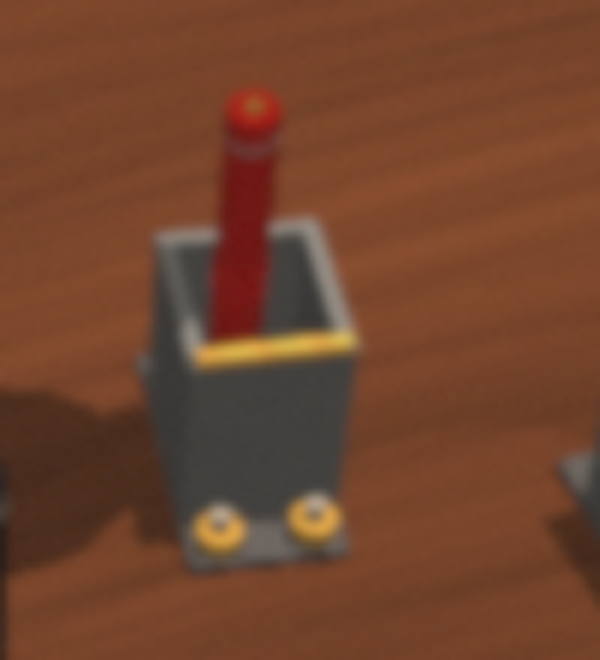

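View pics/finwrist.png

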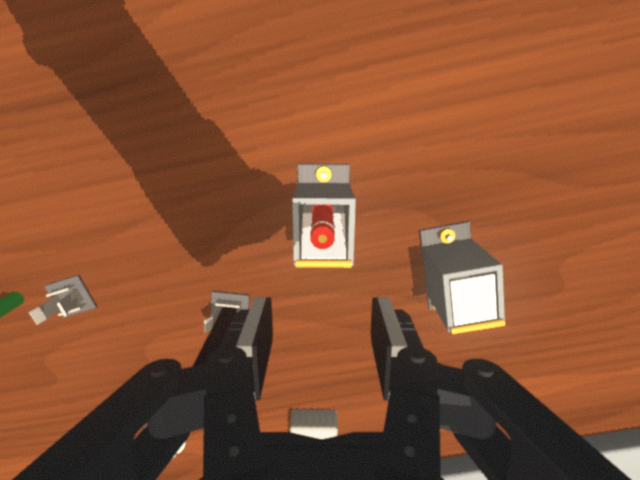

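View pics/finside.png

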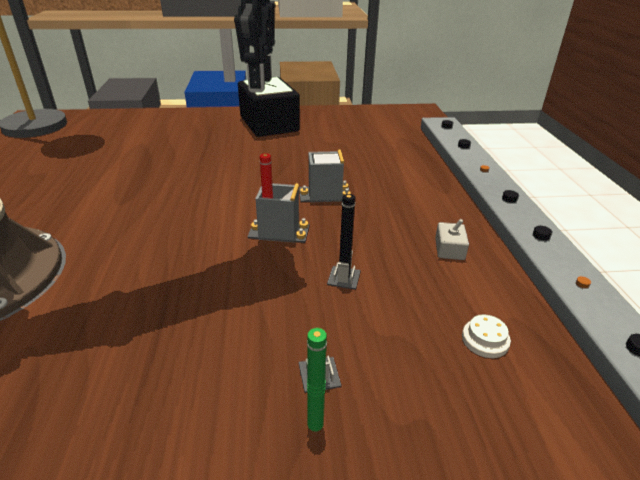

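```bash
python3 -c "
from station import *
print(close_job(), sense()['clock'])"
```

```text
the job is handed in; nothing more can be done
the job is handed in; nothing more can be done
```

The red probe now stands upright on the floor of the grey well nearer the base, with the flap leaning against it. I handed the job in just after 13.45 s. I lifted the probe straight out of its clip and carried it over the black one. I then pushed it through the flap until the floor stopped it; the vertical force peaked at about 20 N. Last, I slid it to the -x wall, released it, and raised the gripper about 155 mm clear.

What the last pictures showed:
- **Red probe:** it was vertical to within about 1 mm between 70 and 130 mm height. Its top was at about 145 mm, where 146 mm is expected for a probe standing on the floor.
- **Flap:** it leaned on the probe at about 0.75 rad, inside the expected 0.7 to 1.1. That is a rough figure from the wrist camera's depth; the scene camera could not see the flap face.
- **Other items:** the black probe was still standing in its clip, and the green look-alike and the second well were not touched.

No check failed. The one disagreement was the height of the probe's foot while it was held: the cameras differed by about 3 mm, so I found the floor by contact force.

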